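Build a sieve stack on the shaker

TASK

Build the sieve stack on the receiving pan of the black shaker base, one piece at a time from the bottom up: green sieve first, then yellow, then red, and the lid with the black knob last, each seated fully home and level in the one below. The white sieve is not needed: leave it and the sample jar with the blue cap standing where they are.

Things in the scene. Friction and masses are not known exactly. Their poses are not given: they have to be found in the camera images.
- pan_rim (a point): Shaker base: a round black plinth 84 mm across and 22 mm high, fixed to the table, carrying a pale round aluminium pan (58 mm drum) with an open socket collar like a sieve's, 53 mm outside, 48 mm inside, 12 mm deep. Point at the centre of the socket's mouth, level with its rim, 54 mm above the table; z up. The first sieve's underside ends 9 mm below this point.
- sieve_green_center (a point): Green test sieve, fine mesh, 44 mm tall, loose, 90 g, upright. Point: on its axis, 22 mm above the underside, z up. Tapered foot 0-9 mm (34 to 44 mm across), straight drum 58 mm across from 9 to 32 mm (grip here), then socket collar 53 mm outside, 48 mm inside, 12 mm deep. The foot drops into the socket below until the shoulder (at 9 mm) rests on its rim: each adds 35 mm.
- sieve_yellow_center (a point): Yellow test sieve, medium mesh, 44 mm tall, loose, 90 g, upright. Point: on its axis, 22 mm above the underside, z up. Tapered foot 0-9 mm (34 to 44 mm across), straight drum 58 mm across from 9 to 32 mm (grip here), then socket collar 53 mm outside, 48 mm inside, 12 mm deep. The foot drops into the socket below until the shoulder (at 9 mm) rests on its rim: each adds 35 mm.
- sieve_red_center (a point): Red test sieve, coarse mesh, 44 mm tall, loose, 90 g, upright. Point: on its axis, 22 mm above the underside, z up. Tapered foot 0-9 mm (34 to 44 mm across), straight drum 58 mm across from 9 to 32 mm (grip here), then socket collar 53 mm outside, 48 mm inside, 12 mm deep. The foot drops into the socket below until the shoulder (at 9 mm) rests on its rim: each adds 35 mm.
- sieve_white_center (a point): White test sieve, not wanted in this stack, 44 mm tall, loose, 90 g, upright. Point: on its axis, 22 mm above the underside, z up. Tapered foot 0-9 mm (34 to 44 mm across), straight drum 58 mm across from 9 to 32 mm (grip here), then socket collar 53 mm outside, 48 mm inside, 12 mm deep. The foot drops into the socket below until the shoulder (at 9 mm) rests on its rim: each adds 35 mm.
- lid_knob (a point): Lid: a pale aluminium disc (looks nearly white) 58 mm across with a plain round black knob 24 mm across on top, loose, about 90 g. Point at the knob's axis, 38 mm above the lid's underside and 12 mm below the knob's top (z up). Tapered foot as on the sieves from 0 to 9 mm, disc from 9 to 16 mm, knob from 16 to 50 mm. The shoulder is at 9 mm; grip it by the knob.
- jar_center (a point): Sample jar with a dark blue cap, 54 mm across and 70 mm tall, standing loose. Point at its axis half-way up. To be left alone.

How it is judged (in metres and radians):
On the way, in this order (a step that is already met when the one before it is completed fails the run):
1. the green sieve sits home on the pan, let go (horizontal distance between sieve_green_center and pan_rim below 0.008 m and z of sieve_green_center in the frame of pan_rim between 0.009 and 0.017 m and angle between sieve_green_center's own z axis and vertical below 0.1 rad and contact force between the fingers and sieve_green below 0.2 N), for 0.2 s.
2. the yellow sieve sits home on the green one, let go (horizontal distance between sieve_yellow_center and pan_rim below 0.008 m and z of sieve_yellow_center in the frame of pan_rim between 0.044 and 0.052 m and angle between sieve_yellow_center's own z axis and vertical below 0.1 rad and contact force between the fingers and sieve_yellow below 0.2 N), for 0.2 s.
3. the red sieve sits home on the yellow one, let go (horizontal distance between sieve_red_center and pan_rim below 0.008 m and z of sieve_red_center in the frame of pan_rim between 0.079 and 0.087 m and angle between sieve_red_center's own z axis and vertical below 0.1 rad and contact force between the fingers and sieve_red below 0.2 N), for 0.2 s.
4. the lid sits home on the red sieve, let go (horizontal distance between lid_knob and pan_rim below 0.008 m and z of lid_knob in the frame of pan_rim between 0.13 and 0.138 m and angle between lid_knob's own z axis and vertical below 0.1 rad and contact force between the fingers and lid below 0.2 N), for 0.2 s.
At the end, for the whole second after the job is handed in: From the pan up: green, yellow and red sieve, then the lid, each within 8 mm of the pan's axis, at its seated height within 4 mm, within 0.1 rad of upright, at rest and let go; the white sieve and the sample jar upright and within 25 mm of where they stood (horizontal distance between each of sieve_green_center, sieve_yellow_center, sieve_red_center, lid_knob and pan_rim below 0.008 m and z of sieve_green_center in the frame of pan_rim between 0.009 and 0.017 m and angle between each of sieve_green_center, sieve_yellow_center, sieve_red_center, lid_knob's own z axis and vertical below 0.1 rad and linear speed of each of sieve_green, sieve_yellow, sieve_red, lid below 0.02 m/s and angular speed of each of sieve_green, sieve_yellow, sieve_red, lid below 0.2 rad/s and z of sieve_yellow_center in the frame of pan_rim between 0.044 and 0.052 m and z of sieve_red_center in the frame of pan_rim between 0.079 and 0.087 m and z of lid_knob in the frame of pan_rim between 0.13 and 0.138 m and distance of each of sieve_white_center, jar_center from where it was at the start of the episode below 0.025 m and angle between each of jar_center, sieve_white_center's own z axis and vertical below 0.15 rad); the robot touches nothing.
It fails at once if the white sieve is moved 25 mm or more (distance of sieve_white_center from where it was at the start of the episode above 0.025 m).
It fails at once if the sample jar is moved 25 mm or more (distance of jar_center from where it was at the start of the episode above 0.025 m).
It also fails if it takes over 128 s, if anything falls off the work surface, if the arm or the gripper's body presses on something with over 40 N, if the wrist force passes 120 N, or if a joint passes its speed limit or range.

ROBOT

A 7-joint arm with a two-finger parallel gripper is mounted at the origin on the work surface; the furniture and walls round the work are solid. World frame = base frame: x ahead of the robot, y to its left, z up, the work surface at z = 0. Lengths are in m, angles in degrees, forces in N, time in s.
With the tool pointing down it reaches from about 0.425 to 0.8 m from the base axis. Payload 8.3 kg.
Tool frame: the origin (TCP) lies between the finger pads; the fingertips stand 19 mm ahead of it and the grasp point (between the pads) is the TCP; z points along the fingers, y is the line along which they close (so a half turn about z gives the same grasp; the last joint's range is limited). The gripper opens to 85 mm and grips with 20 to 120 N. Pads are 22 mm wide; open, the fingers measure 114 mm over their backs; the gripper's body (76 mm by 85 mm) begins 54 mm behind the grasp point. The pads swing forward as they close: fully open they stand 13 mm farther back than shut.
Start: joints at [-66.858, 21.967, 0.94, 78.501, -0.361, 79.538, -2.664], TCP at [0.281, 0.558, 0.25] pointing down, gripper open.
Joint ranges: [-169.22, 169.22], [-14.56, 117.87], [-87.37, 89.26], [10.42, 133.3], [-82.24, 262.24], [0.94, 117.77], [-172.7, 172.7]. Speed limits (degrees/s): [136.94, 136.94, 172.46, 172.46, 180, 180, 180].

INTERFACE

Orientations are given as [roll, pitch, yaw] about the fixed x, y, z axes, in that order (R = Rz(yaw) Ry(pitch) Rx(roll)).
In Python, from cell import env gives the robot as it stands.
- The arm moves only by the tool apply_moves, never from a script. Its argument "motion" is a list of rows, each a list of 7 numbers: the gripper command: -1 is fully open, 1 is shut, values between are in proportion, then the shift along the world's x, y, z scaled (see below), then the turn, a rotation vector about the world's x, y, z scaled (see below). In form: [[gripper, x, y, z, wx, wy, wz], ...]. A call has 1 to 10 rows; each row is the pose to reach, as a shift and turn from the pose commanded when the call began; what a row does not reach only later rows make up. The controller multiplies each number of a shift by 0.4 m and each number of a turn by 0.5 rad. A row lasts 1/12 s, in which the tool goes at most 41.7 mm and 7.16 degrees, less where a joint would pass 70% of its speed; a pose out of reach is approached as far as the arm can. A call with a number of a shift or a turn outside -1 to 1 is refused whole. A call with a gripper value outside its range is refused whole. The fingers move at their own pace and stop on an object; the grip force is fixed at half the most. Time passes only in rows, so rows that repeat a pose let the fingers close. It gives the time, the measured TCP pose, the force, the opening and the grip force at its end, in the units of the state.
- env.get_obs(): the state, without advancing time (a new reading comes with each control period).
- env.snapshot(name): name is "scene" or "top" or "wrist"; returns the picture (384x512x3 uint8, blue, green, red); there is no depth.
- env.camera_info(name): a dict with "fov_y" (degrees; the focal length in pixels is half the picture's height over the tangent of half this angle, whatever the lens; pixels are square), "cx", "cy" (the principal point, pixels), "pose" (4x4, takes a point from camera to world coordinates); the wrist camera has in their place "tool_from_camera" (4x4, takes a point from camera to tool coordinates, whose origin is the TCP and whose axes are the flange's). Camera axes: x right, y up, looking along -z (the intrinsics and any distortion apply to the point x, -y, -z); pixel columns grow to the right and rows downward; lengths in m; the calibration is good to about 2 mm. A picture is of the moment at which its call begins: read the wrist's pose just before it. camera_info takes no time and is no camera call.
- env.hand_in(): hands the job in; it is judged then, once.
Trained networks look in the newest picture that a camera, given by its name, has taken for a name from the list of things; names that differ only in an ending like _2 or _b are one class to them, and where a whole thing is asked for, a point or a joint stands for the part that bears it (a point fixed in the world has none). Each returns a list of dicts, best first, with "score" (0 to 1); they miss things now and then, are a little off and sometimes report something else, mostly with a low value. They report only what shows in the picture. A call takes as long as a camera call.
- env.find_in(camera, name): "xyz" ([x, y, z] in m, in the coordinates of the camera as it stood for that picture, good to about 4 mm: the middle of the surface that is visible of it).
- env.spot_point(camera, name): "xyz" ([x, y, z] in m, in the coordinates of the camera as it stood for that picture, good to about 4 mm: a listed point, or the origin of a listed thing).
The state is a dict: "time": time; "qpos": joint angles; "joint_velocities": joint speeds; "effort": joint torques, N m; "tcp_pos": TCP position; "eef_rot": TCP orientation; "wrist_force": force on the tool from outside, world axes, zero at the start; "moment": the same for the moment, N m; "opening": finger opening in m; "finger_force": force on a finger pad.
Only numpy, scipy, OpenCV 4.12 (cv2) and the standard library are available. Lean on these libraries where they do the work, as an engineer would, in place of code of your own. Each camera call takes 0.05 s, during which the arm holds its last target. There are 200 camera calls.

## Working session

There is one attempt and no reset: what is moved stays moved. The work goes in short steps, Python scripts to look and compute and a tool call to move; the robot and the scene stay as the last step left them, time stands still between calls to the robot, and variables do not carry over. Pictures are saved under pics/ and viewed, at most 14 in all, crops included, and the job is handed in when it is done.

Besides the shell and the picture viewer there is one more tool, called after "Emit:" as name(argument=value, ...) on one line, values as JSON. apply_moves: Moves the arm, as the interface text tells. Shifts and turns lie within -1 to 1; 1 stands for 0.4 m of shift or 0.5 rad of turn. Its arguments: {"type":"object","properties":{"motion":{"type":"array","items":{"type":"array","items":{"type":"number"}}}},"required":["motion"]}

```bash
mkdir -p pics; ls; cat > h.py <<'E'
import numpy as np, cv2
from cell import env
from scipy.spatial.transform import Rotation as R
N=["pan_rim","sieve_green_center","sieve_yellow_center","sieve_red_center","sieve_white_center","lid_knob","jar_center"]
def campose(c):
    i=env.camera_info(c)
    if 'pose' in i: return np.array(i['pose'])
    o=env.get_obs(); T=np.eye(4); T[:3,:3]=R.from_euler('xyz',o['eef_rot'],degrees=True).as_matrix(); T[:3,3]=o['tcp_pos']
    return T@np.array(i['tool_from_camera'])
def look(c,names,fn=None):
    P=campose(c); im=env.snapshot(c)
    if fn: cv2.imwrite('pics/'+fn,im)
    for n in names:
        for d in env.spot_point(c,n)[:2]:
            print(c,n,round(d['score'],2),np.round((P@np.r_[d['xyz'],1])[:3],4))
    return im
E
python3 - <<'E'
from h import *
o=env.get_obs(); print(o)
for c in ("scene","top"):
    look(c,N,c+'0.png'); print(env.camera_info(c))
print(env.camera_info("wrist"))
E
```

```text
pics
{'time': 0.0, 'qpos': array([-66.85904043,  22.01487114,   0.93831658,  78.56249548,
        -0.35955563,  79.5369696 ,  -2.66405931]), 'joint_velocities': array([-0.017652  , -0.0389475 , -0.06416171, -0.06107014, -0.02709239,
        0.11411305, -0.02851969]), 'effort': array([-8.14970863e-04, -6.27583051e+01,  8.43691472e-01, -3.71831238e+01,
        1.64807861e-02,  1.36584902e-02, -1.20013375e-06]), 'tcp_pos': array([0.28102748, 0.55773147, 0.24927361]), 'eef_rot': array([-1.79888575e+02,  3.44532729e-03,  1.53259090e+02]), 'wrist_force': array([-0.26099823, -0.02298919, -0.66120642]), 'moment': array([-0.01851877, -0.03706392,  0.02289139]), 'finger_force': 0.0, 'opening': 0.08556060323597936}
scene pan_rim 0.88 [ 0.6095 -0.2806  0.0538]
scene sieve_green_center 0.83 [0.4285 0.1402 0.0188]
scene sieve_yellow_center 0.92 [0.6121 0.1513 0.0206]
scene sieve_red_center 0.88 [ 0.5993 -0.136   0.0239]
scene sieve_white_center 0.85 [ 0.4487 -0.1405  0.0213]
scene lid_knob 0.62 [ 0.6049 -0.0059  0.0384]
scene jar_center 0.85 [ 0.4413 -0.2792  0.0335]
{'fov_y': 43.174864924066156, 
[... 634 characters left out ...]
197, 'pose': array([[-0.01305087,  0.98535841, -0.16999553,  0.33700673],
       [-0.99991298, -0.01253362,  0.00411557, -0.00867749],
       [ 0.00192465,  0.17003445,  0.98543624,  1.19004712],
       [ 0.        ,  0.        ,  0.        ,  1.        ]])}
{'fov_y': 60.43361560324307, 'cx': 251.90685928668827, 'cy': 190.3509365241791, 'tool_from_camera': array([[ 1.99323083e-04,  9.63388023e-01,  2.68110941e-01,
         6.77219124e-02],
       [ 9.99999858e-01, -5.93464123e-05, -5.30188849e-04,
         1.47439323e-04],
       [-4.94866165e-04,  2.68111009e-01, -9.63387898e-01,
        -1.23408187e-01],
       [ 0.00000000e+00,  0.00000000e+00,  0.00000000e+00,
         1.00000000e+00]])}
```

View pics/scene0.png

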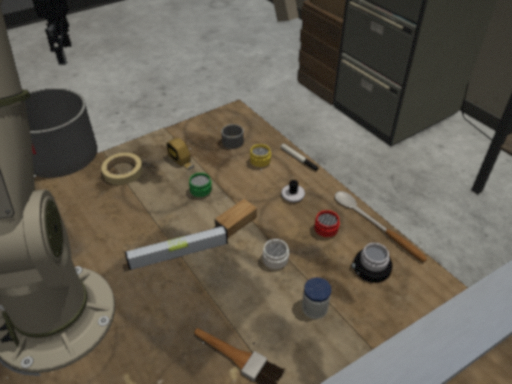

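View pics/top0.png

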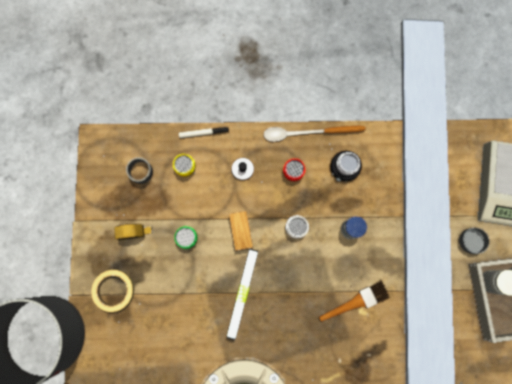

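The pictures show green at (200,184), yellow (260,155), red (327,224), lid (292,190), white (275,255), jar (317,295) and base (374,259) in the scene view. The network positions from both cameras agree with these to within about 6 mm. Next I go above green for a wrist look.

Emit:
apply_moves(motion=[[-1, 0.36, -0.98, 0, 0, 0, 0], [-1, 0.36, -0.98, 0, 0, 0, 0], [-1, 0.36, -0.98, 0, 0, 0, 0], [-1, 0.36, -0.98, 0, 0, 0, 0], [-1, 0.36, -0.98, 0, 0, 0, 0], [-1, 0.36, -0.98, 0, 0, 0, 0], [-1, 0.36, -0.98, 0, 0, 0, 0], [-1, 0.36, -0.98, 0, 0, 0, 0], [-1, 0.36, -0.98, 0, 0, 0, 0], [-1, 0.36, -0.98, 0, 0, 0, 0]])

```text
time: 1.63
tcp_pos: [0.4252, 0.165, 0.2506]
eef_rot: [179.9, 0.0, 153.3]
wrist_force: [0.8, -0.7, -0.4]
opening: 0.0852
finger_force: 0.0
```

Emit:
apply_moves(motion=[[-1, 0, -0.06, 0, 0, 0, 0], [-1, 0, -0.06, 0, 0, 0, 0], [-1, 0, -0.06, 0, 0, 0, 0], [-1, 0, -0.06, 0, 0, 0, 0]])

```text
time: 1.97
tcp_pos: [0.4247, 0.1439, 0.2504]
eef_rot: [180.0, -0.0, 153.3]
wrist_force: [0.6, 0.0, -0.2]
opening: 0.0854
finger_force: 0.0
```

```bash
cat >> h.py <<'E'
def ray(c,P,u,v,z):
    i=env.camera_info(c); f=192/np.tan(np.radians(i['fov_y']/2))
    d=P[:3,:3]@np.array([(u-i['cx'])/f,-(v-i['cy'])/f,-1]); return P[:3,3]+d*(z-P[2,3])/d[2]
E
python3 - <<'E'
from h import *
o=env.get_obs(); print(o['time'],o['tcp_pos'],o['eef_rot'],o['qpos'])
for k in range(3): look("wrist",["sieve_green_center"],"w0.png")
E
```

```text
1.9667 [0.42470936 0.14387857 0.2504477 ] [ 1.79961780e+02 -9.06631925e-03  1.53295431e+02] [-40.45984284  -0.60939894  17.66562905 105.21588636   0.15836431
  75.34165665  40.46027032]
wrist sieve_green_center 0.67 [0.4215 0.144  0.0228]
wrist sieve_green_center 0.73 [0.4205 0.1483 0.018 ]
wrist sieve_green_center 0.96 [0.4217 0.1444 0.0209]
```

View pics/w0.png

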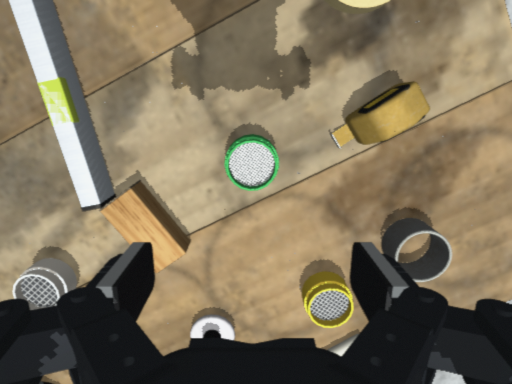

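The wrist picture shows green's rim centred near (252,162), with nothing close enough to foul the fingers. I'll add a colour fit to refine this.

```bash
cat >> h.py <<'E'
HUE={'green':(45,85),'yellow':(18,34),'red':(0,0)}
def mask(im,col):
    h,s,v=cv2.split(cv2.cvtColor(im,cv2.COLOR_BGR2HSV)); h=h.astype(int)
    hm=((h<8)|(h>172)) if col=='red' else (h>=HUE[col][0])&(h<=HUE[col][1])
    return (hm&(s>130)&(v>50)).astype(np.uint8)
def fit(c,im,P,col,z=0.044,near=None):
    # mesh rim: outline hole inside the coloured ring = inner collar; outer hull as well
    m=mask(im,col); cs,hi=cv2.findContours(m,cv2.RETR_CCOMP,cv2.CHAIN_APPROX_NONE)
    for k,q in enumerate(cs):
        if len(q)>40:
            (u,v),ax,_=cv2.fitEllipse(cv2.convexHull(q)); print(col,'hole' if hi[0][k][3]>=0 else 'outer',np.round([u,v,*ax],1),np.round(ray(c,P,u,v,z),4))
E
python3 - <<'E'
from h import *
P=campose("wrist"); im=env.snapshot("wrist"); fit("wrist",im,P,'green'); fit("wrist",im,P,'yellow')
E
```

```text
green outer [251.6 161.9  52.7  54.7] [0.4193 0.1465 0.044 ]
green hole [251.6 163.6  46.9  48.6] [0.4209 0.1458 0.044 ]
yellow outer [327.6 299.1  49.5  58.7] [0.6003 0.1529 0.044 ]
yellow hole [329.6 304.6  31.8  41.5] [0.608  0.1521 0.044 ]
yellow outer [386.5 113.8  44.  112.5] [0.4358 0.2854 0.044 ]
```

Emit:
apply_moves(motion=[[-1, -0.01, 0.005, -0.2, 0, 0, 0], [-1, -0.01, 0.005, -0.4, 0, 0, 0], [-1, -0.01, 0.005, -0.4, 0, 0, 0], [-1, -0.01, 0.005, -0.5, 0, 0, 0], [-1, -0.01, 0.005, -0.565, 0, 0, 0], [-1, -0.01, 0.005, -0.565, 0, 0, 0], [-1, -0.01, 0.005, -0.565, 0, 0, 0], [-1, -0.01, 0.005, -0.565, 0, 0, 0], [-1, -0.01, 0.005, -0.565, 0, 0, 0]])

```text
time: 3.07
tcp_pos: [0.4221, 0.1456, 0.0257]
eef_rot: [179.9, 0.1, 153.3]
wrist_force: [0.1, -0.1, -0.4]
opening: 0.0855
finger_force: 0.0
```

Emit:
apply_moves(motion=[[1, 0, 0, 0, 0, 0, 0], [1, 0, 0, 0, 0, 0, 0], [1, 0, 0, 0, 0, 0, 0], [1, 0, 0, 0, 0, 0, 0], [1, 0, 0, 0, 0, 0, 0], [1, 0, 0, 0, 0, 0, 0], [1, 0, 0, 0, 0, 0, 0], [1, 0, 0, 0, 0, 0, 0]])

```text
time: 3.73
tcp_pos: [0.4221, 0.1457, 0.0261]
eef_rot: [179.8, 0.1, 153.3]
wrist_force: [-1.9, -0.3, 12.0]
opening: 0.0551
finger_force: 61.2
```

```bash
python3 - <<'E'
from h import *
P=campose("wrist");im=look("wrist",["sieve_green_center"],"w1.png"); fit("wrist",im,P,'green')
look("scene",["sieve_green_center"])
E
```

```text
wrist sieve_green_center 0.7 [0.4226 0.1436 0.0235]
green outer [251.6 274.5 146.3 161. ] [0.4158 0.1489 0.044 ]
green hole [251.9 281.  100.6 124. ] [0.4181 0.1478 0.044 ]
scene sieve_green_center 0.59 [0.4268 0.1452 0.0198]
```

View pics/w1.png

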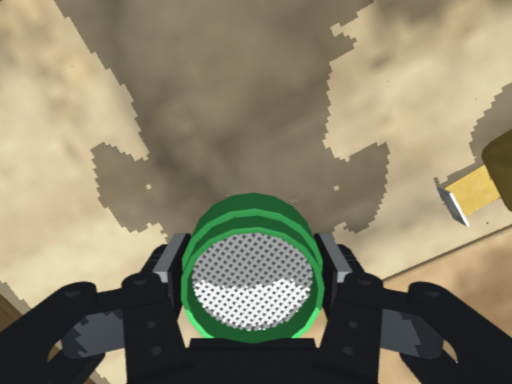

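The wrist picture shows green centred between the pads (ring at 252,275). Next is lift and carry.

Emit:
apply_moves(motion=[[1, 0, 0, 0.1, 0, 0, 0], [1, 0, 0, 0.2, 0, 0, 0], [1, 0, 0, 0.3, 0, 0, 0], [1, 0, 0, 0.4, 0, 0, 0], [1, 0, 0, 0.5, 0, 0, 0], [1, 0, 0, 0.55, 0, 0, 0], [1, 0, 0, 0.55, 0, 0, 0]])

```text
time: 4.52
tcp_pos: [0.4232, 0.1458, 0.2503]
eef_rot: [179.5, 0.3, 153.2]
wrist_force: [0.8, -0.2, -1.3]
opening: 0.0551
finger_force: 64.4
```

Emit:
apply_moves(motion=[[1, 0.05, -0.1, 0, 0, 0, 0], [1, 0.1, -0.2, 0, 0, 0, 0], [1, 0.15, -0.3, 0, 0, 0, 0], [1, 0.2, -0.4, 0, 0, 0, 0], [1, 0.25, -0.5, 0, 0, 0, 0], [1, 0.3, -0.6, 0, 0, 0, 0], [1, 0.35, -0.7, 0, 0, 0, 0], [1, 0.4, -0.8, 0, 0, 0, 0], [1, 0.45, -0.9, 0, 0, 0, 0], [1, 0.47, -0.98, 0, 0, 0, 0]])

```text
time: 5.35
tcp_pos: [0.6036, -0.2304, 0.2433]
eef_rot: [180.0, -0.1, 153.4]
wrist_force: [1.0, 1.2, -0.5]
opening: 0.0554
finger_force: 64.4
```

Emit:
apply_moves(motion=[[1, 0, -0.08, 0, 0, 0, 0], [1, 0, -0.08, 0, 0, 0, 0], [1, 0, -0.08, 0, 0, 0, 0], [1, 0, -0.08, 0, 0, 0, 0]])

```text
time: 5.68
tcp_pos: [0.6024, -0.2613, 0.2435]
eef_rot: [180.0, -0.1, 153.2]
wrist_force: [-1.1, 1.0, -1.1]
opening: 0.0551
finger_force: 64.4
```

```bash
python3 - <<'E'
from h import *
print(env.get_obs()['qpos'])
look("wrist",["pan_rim"],"w2.png");look("wrist",["pan_rim","sieve_green_center"])
for k in range(3):look("scene",["pan_rim"])
E
```

```text
[ -2.77216123  29.2588116   35.97419941  74.63363472 -16.89562986
  81.43440106  95.40906175]
wrist pan_rim 0.77 [ 0.6109 -0.2837  0.0553]
wrist pan_rim 0.95 [ 0.6117 -0.2807  0.0543]
wrist sieve_green_center 0.62 [ 0.6042 -0.2609  0.2413]
scene pan_rim 0.8 [ 0.6087 -0.2779  0.0538]
scene pan_rim 0.79 [ 0.6066 -0.2769  0.0539]
```

View pics/w2.png

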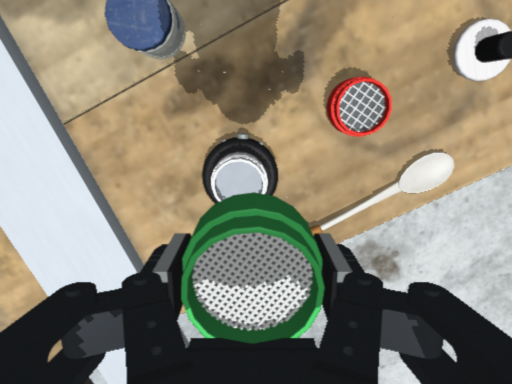

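```bash
python3 - <<'E'
from h import *
P=campose("wrist");im=env.snapshot("wrist")
print(ray("wrist",P,239,179,.054),ray("wrist",P,240,181,.054))
cv2.imwrite("pics/w2c.png",cv2.resize(im[110:220,180:300],None,fx=5,fy=5))
E
```

```text
[ 0.60443759 -0.27599008  0.054     ] [ 0.60666957 -0.27603944  0.054     ]
```

View pics/w2c.png

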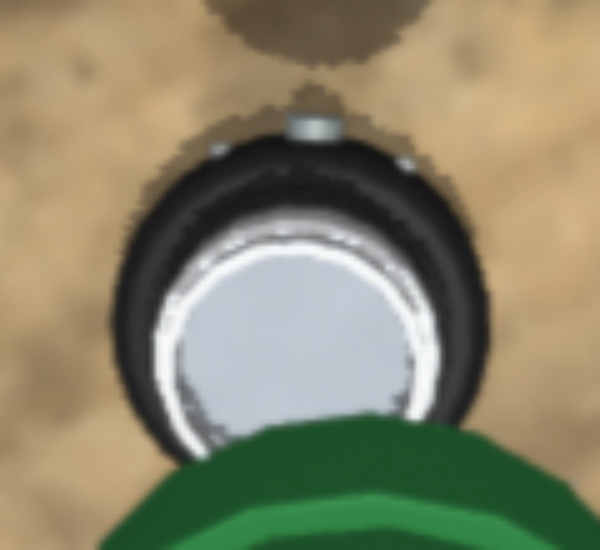

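Emit:
apply_moves(motion=[[1, 0, 0, 0, 0, 0, 0], [1, 0, 0, 0, 0, 0, 0], [1, 0, 0, 0, 0, 0, 0]])

```text
time: 6.53
tcp_pos: [0.6026, -0.2616, 0.2442]
eef_rot: [-180.0, -0.0, 153.3]
wrist_force: [-0.8, 0.7, -1.9]
opening: 0.0552
finger_force: 64.4
```

```bash
python3 - <<'E'
from h import *
o=env.get_obs();print(o['tcp_pos'],o['qpos'],o['joint_velocities'])
P=campose("wrist");im=look("wrist",["pan_rim"]);print(ray("wrist",P,239.4,185.2,.054))
E
```

```text
[ 0.60264682 -0.26164966  0.24424498] [ -2.78755259  29.24446202  36.01296502  74.56910922 -16.88081428
  81.45032384  95.43352751] [-0.0057876   0.11694563 -0.02347254  0.03344848 -0.05648527  0.1144247
 -0.02796921]
wrist pan_rim 0.93 [ 0.6099 -0.2831  0.0549]
[ 0.6100098  -0.27879384  0.054     ]
```

Emit:
apply_moves(motion=[[1, 0.02, -0.046, 0, 0, 0, 0], [1, 0.02, -0.046, -0.1, 0, 0, 0], [1, 0.02, -0.046, -0.2, 0, 0, 0], [1, 0.02, -0.046, -0.3, 0, 0, 0], [1, 0.02, -0.046, -0.38, 0, 0, 0], [1, 0.02, -0.046, -0.38, 0, 0, 0], [1, 0.02, -0.046, -0.38, 0, 0, 0]])

```text
time: 7.22
tcp_pos: [0.6097, -0.2795, 0.0911]
eef_rot: [-180.0, -0.2, 153.3]
wrist_force: [0.7, -0.6, 0.1]
opening: 0.0552
finger_force: 64.5
```

```bash
python3 - <<'E'
from h import *
print(env.get_obs()['tcp_pos'])
for k in range(3): look("scene",["sieve_green_center","pan_rim"],"s3.png")
im=cv2.imread("pics/s3.png"); cv2.imwrite("pics/s3c.png",cv2.resize(im[190:300,310:440],None,fx=5,fy=5,interpolation=cv2.INTER_CUBIC))
E
```

```text
[ 0.6097292  -0.27946945  0.09109228]
scene sieve_green_center 0.8 [ 0.6122 -0.2789  0.0821]
scene pan_rim 0.62 [ 0.6109 -0.2795  0.0524]
scene sieve_green_center 0.87 [ 0.6166 -0.2816  0.0899]
scene pan_rim 0.72 [ 0.605  -0.2754  0.0545]
scene sieve_green_center 0.96 [ 0.6175 -0.2809  0.0886]
scene pan_rim 0.77 [ 0.6077 -0.2769  0.0532]
```

View pics/s3c.png

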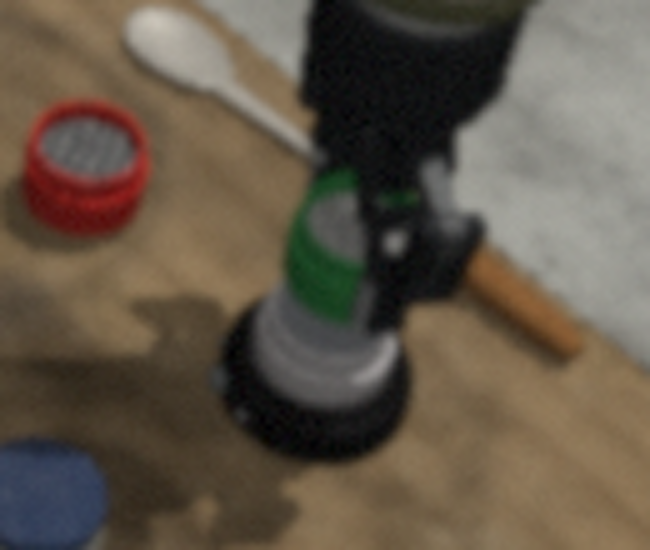

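Green hangs upright over the pan, with no visible offset. I lower it gently.

Emit:
apply_moves(motion=[[1, 0, 0, -0.015, 0, 0, 0], [1, 0, 0, -0.03, 0, 0, 0], [1, 0, 0, -0.043, 0, 0, 0], [1, 0, 0, -0.043, 0, 0, 0], [1, 0, 0, -0.043, 0, 0, 0]])

```text
time: 8.08
tcp_pos: [0.6102, -0.2798, 0.0741]
eef_rot: [-180.0, -0.1, 153.3]
wrist_force: [0.5, 0.2, 0.0]
opening: 0.0553
finger_force: 64.6
```

Emit:
apply_moves(motion=[[1, 0, 0, -0.007, 0, 0, 0], [1, 0, 0, -0.007, 0, 0, 0], [1, 0, 0, -0.007, 0, 0, 0], [-1, 0, 0, -0.007, 0, 0, 0], [-1, 0, 0, -0.007, 0, 0, 0], [-1, 0, 0, -0.007, 0, 0, 0], [-1, 0, 0, -0.007, 0, 0, 0], [-1, 0, 0, -0.007, 0, 0, 0], [-1, 0, 0, -0.007, 0, 0, 0], [-1, 0, 0, -0.007, 0, 0, 0]])

```text
time: 8.92
tcp_pos: [0.6107, -0.28, 0.0723]
eef_rot: [-180.0, 0.0, 153.3]
wrist_force: [-0.6, -0.8, 0.3]
opening: 0.0852
finger_force: 0.0
```

Emit:
apply_moves(motion=[[-1, 0, 0, 0.1, 0, 0, 0], [-1, 0, 0, 0.2, 0, 0, 0], [-1, 0, 0, 0.3, 0, 0, 0], [-1, 0, 0, 0.4, 0, 0, 0], [-1, 0, 0, 0.45, 0, 0, 0], [-1, 0, 0, 0.45, 0, 0, 0], [-1, 0, 0, 0.45, 0, 0, 0]])

```text
time: 9.5
tcp_pos: [0.6112, -0.2805, 0.2542]
eef_rot: [180.0, 0.2, 153.3]
wrist_force: [-0.6, 0.6, -0.8]
opening: 0.0856
finger_force: 0.0
```

```bash
python3 - <<'E'
from h import *
print(env.get_obs()['tcp_pos'])
P=campose("wrist"); im=look("wrist",["sieve_green_center"],"w4.png"); fit("wrist",im,P,'green',.089)
look("scene",["sieve_green_center"])
P=campose("wrist"); im=look("wrist",["sieve_green_center","sieve_red_center"]); fit("wrist",im,P,'red',.044)
look("scene",["sieve_green_center"])
E
```

```text
[ 0.61118708 -0.28053193  0.25422686]
wrist sieve_green_center 0.78 [ 0.6123 -0.2789  0.0671]
green outer [252.1 171.3  61.   62.2] [ 0.6074 -0.278   0.089 ]
green hole [252.  173.4  51.9  54.3] [ 0.6091 -0.2789  0.089 ]
scene sieve_green_center 0.6 [ 0.6131 -0.2808  0.0615]
wrist sieve_green_center 0.8 [ 0.6091 -0.2823  0.0656]
wrist sieve_red_center 0.85 [ 0.5979 -0.1359  0.0208]
red outer [370.8  90.8  58.8  67.3] [ 0.5941 -0.1434  0.044 ]
red hole [374.1  90.8  46.7  52.8] [ 0.5956 -0.1406  0.044 ]
scene sieve_green_center 0.76 [ 0.6159 -0.2814  0.0631]
```

View pics/w4.png

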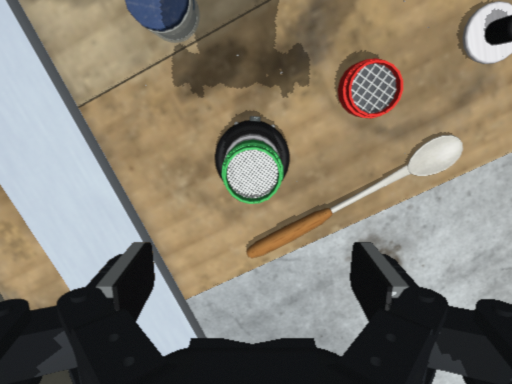

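Green sits level on the pan at (252,173), fitted at z 0.067 as it should be. Yellow is next.

Emit:
apply_moves(motion=[[-1, 0, 0.1, 0, 0, 0, 0], [-1, 0, 0.2, 0, 0, 0, 0], [-1, 0, 0.3, 0, 0, 0, 0], [-1, 0, 0.4, 0, 0, 0, 0], [-1, 0, 0.5, 0, 0, 0, 0], [-1, 0, 0.6, 0, 0, 0, 0], [-1, 0, 0.7, 0, 0, 0, 0], [-1, 0, 0.8, 0, 0, 0, 0], [-1, 0, 0.9, 0, 0, 0, 0], [-1, 0, 0.98, 0, 0, 0, 0]])

```text
time: 10.78
tcp_pos: [0.6101, 0.116, 0.2522]
eef_rot: [180.0, -0.0, 153.4]
wrist_force: [0.4, -0.2, -0.5]
opening: 0.0854
finger_force: 0.0
```

Emit:
apply_moves(motion=[[-1, 0, 0.1, 0, 0, 0, 0], [-1, 0, 0.1, 0, 0, 0, 0], [-1, 0, 0.1, 0, 0, 0, 0], [-1, 0, 0.1, 0, 0, 0, 0], [-1, 0, 0.1, 0, 0, 0, 0]])

```text
time: 11.2
tcp_pos: [0.6109, 0.1502, 0.2524]
eef_rot: [-180.0, 0.0, 153.1]
wrist_force: [0.0, -0.7, 0.8]
opening: 0.0853
finger_force: 0.0
```

```bash
python3 - <<'E'
from h import *
print(env.get_obs()['tcp_pos'])
for k in range(2): P=campose("wrist"); im=look("wrist",["sieve_yellow_center"],"w5.png")
fit("wrist",im,P,'yellow')
E
```

```text
[0.61089771 0.1502325  0.25236631]
wrist sieve_yellow_center 0.95 [0.6134 0.1505 0.0232]
wrist sieve_yellow_center 0.74 [0.6112 0.1503 0.0234]
yellow outer [253.6 164.5  53.8  56.3] [0.6094 0.1532 0.044 ]
yellow hole [253.6 166.1  45.2  47.5] [0.6109 0.1524 0.044 ]
```

Emit:
apply_moves(motion=[[-1, 0.003, 0.003, -0.1, 0, 0, 0], [-1, 0.003, 0.003, -0.2, 0, 0, 0], [-1, 0.003, 0.003, -0.3, 0, 0, 0], [-1, 0.003, 0.003, -0.4, 0, 0, 0], [-1, 0.003, 0.003, -0.5, 0, 0, 0], [-1, 0.003, 0.003, -0.565, 0, 0, 0], [-1, 0.003, 0.003, -0.565, 0, 0, 0], [-1, 0.003, 0.003, -0.565, 0, 0, 0], [-1, 0.003, 0.003, -0.565, 0, 0, 0]])

```text
time: 12.15
tcp_pos: [0.6135, 0.1529, 0.0285]
eef_rot: [179.9, 0.1, 153.2]
wrist_force: [-0.1, 0.4, 0.4]
opening: 0.0851
finger_force: 0.0
```

Emit:
apply_moves(motion=[[1, 0, 0, 0, 0, 0, 0], [1, 0, 0, 0, 0, 0, 0], [1, 0, 0, 0, 0, 0, 0], [1, 0, 0, 0, 0, 0, 0], [1, 0, 0, 0, 0, 0, 0], [1, 0, 0, 0, 0, 0, 0], [1, 0, 0, 0, 0, 0, 0], [1, 0, 0, 0, 0, 0, 0]])

```text
time: 12.82
tcp_pos: [0.6134, 0.1535, 0.029]
eef_rot: [179.8, 0.2, 153.3]
wrist_force: [-2.4, -0.5, 9.4]
opening: 0.0553
finger_force: 62.4
```

Emit:
apply_moves(motion=[[1, 0, 0, 0.1, 0, 0, 0], [1, 0, 0, 0.2, 0, 0, 0], [1, 0, 0, 0.3, 0, 0, 0], [1, 0, 0, 0.4, 0, 0, 0], [1, 0, 0, 0.5, 0, 0, 0], [1, 0, 0, 0.56, 0, 0, 0], [1, 0, 0, 0.56, 0, 0, 0]])

```text
time: 13.4
tcp_pos: [0.6145, 0.1533, 0.2586]
eef_rot: [179.5, 0.5, 153.2]
wrist_force: [0.6, -0.1, -1.1]
opening: 0.055
finger_force: 64.0
```

Emit:
apply_moves(motion=[[1, 0, -0.1, 0, 0, 0, 0], [1, 0, -0.2, 0, 0, 0, 0], [1, 0, -0.3, 0, 0, 0, 0], [1, 0, -0.4, 0, 0, 0, 0], [1, 0, -0.5, 0, 0, 0, 0], [1, 0, -0.6, 0, 0, 0, 0], [1, 0, -0.7, 0, 0, 0, 0], [1, 0, -0.8, 0, 0, 0, 0], [1, 0, -0.9, 0, 0, 0, 0], [1, 0, -0.95, 0, 0, 0, 0]])

```text
time: 14.23
tcp_pos: [0.6098, -0.2332, 0.2507]
eef_rot: [-179.8, 0.1, 152.9]
wrist_force: [-0.2, -0.7, -0.4]
opening: 0.055
finger_force: 64.0
```

Emit:
apply_moves(motion=[[1, 0, -0.1, 0, 0, 0, 0], [1, 0, -0.1, 0, 0, 0, 0], [1, 0, -0.1, 0, 0, 0, 0], [1, 0, -0.1, 0, 0, 0, 0], [1, 0, -0.1, 0, 0, 0, 0]])

```text
time: 14.65
tcp_pos: [0.6124, -0.2652, 0.2503]
eef_rot: [179.9, -0.0, 153.4]
wrist_force: [-0.1, -0.2, -0.2]
opening: 0.055
finger_force: 64.0
```

```bash
python3 - <<'E'
from h import *
print(env.get_obs()['tcp_pos'])
for c in ("scene","wrist"): look(c,["sieve_green_center","sieve_yellow_center"])
E
```

```text
[ 0.61237991 -0.2652128   0.25028657]
scene sieve_green_center 0.94 [ 0.6119 -0.2815  0.0666]
scene sieve_yellow_center 0.82 [ 0.6157 -0.265   0.2419]
wrist sieve_green_center 0.96 [ 0.6128 -0.2788  0.0655]
wrist sieve_yellow_center 0.95 [ 0.6107 -0.2636  0.2433]
```

Emit:
apply_moves(motion=[[1, -0.005, -0.036, 0, 0, 0, 0], [1, -0.005, -0.036, -0.1, 0, 0, 0], [1, -0.005, -0.036, -0.2, 0, 0, 0], [1, -0.005, -0.036, -0.29, 0, 0, 0], [1, -0.005, -0.036, -0.29, 0, 0, 0], [1, -0.005, -0.036, -0.29, 0, 0, 0]])

```text
time: 15.45
tcp_pos: [0.609, -0.2801, 0.1329]
eef_rot: [-180.0, -0.3, 153.3]
wrist_force: [-0.2, -0.4, 0.8]
opening: 0.0555
finger_force: 64.1
```

```bash
python3 - <<'E'
from h import *
print(env.get_obs()['tcp_pos'])
for k in range(2): look("scene",["sieve_green_center","sieve_yellow_center"])
E
```

```text
[ 0.60896285 -0.2801384   0.13291687]
scene sieve_green_center 0.77 [ 0.6137 -0.2826  0.0614]
scene sieve_yellow_center 0.91 [ 0.6078 -0.2802  0.1286]
scene sieve_green_center 0.85 [ 0.6128 -0.2807  0.0637]
scene sieve_yellow_center 0.73 [ 0.6156 -0.2859  0.1291]
```

Emit:
apply_moves(motion=[[1, 0.003, 0, -0.015, 0, 0, 0], [1, 0.003, 0, -0.03, 0, 0, 0], [1, 0.003, 0, -0.045, 0, 0, 0], [1, 0.003, 0, -0.055, 0, 0, 0], [1, 0.003, 0, -0.055, 0, 0, 0], [1, 0.003, 0, -0.055, 0, 0, 0]])

```text
time: 16.25
tcp_pos: [0.6107, -0.2811, 0.1116]
eef_rot: [-180.0, -0.1, 153.3]
wrist_force: [-0.7, -0.1, 0.1]
opening: 0.055
finger_force: 64.1
```

Emit:
apply_moves(motion=[[1, 0, 0, -0.004, 0, 0, 0], [1, 0, 0, -0.004, 0, 0, 0], [1, 0, 0, -0.004, 0, 0, 0], [-1, 0, 0, -0.004, 0, 0, 0], [-1, 0, 0, -0.004, 0, 0, 0], [-1, 0, 0, -0.004, 0, 0, 0], [-1, 0, 0, -0.004, 0, 0, 0], [-1, 0, 0, -0.004, 0, 0, 0], [-1, 0, 0, -0.004, 0, 0, 0], [-1, 0, 0, -0.004, 0, 0, 0]])

```text
time: 17.08
tcp_pos: [0.6111, -0.2812, 0.1107]
eef_rot: [-180.0, -0.0, 153.3]
wrist_force: [-0.2, 0.9, 0.7]
opening: 0.0856
finger_force: 0.0
```

Emit:
apply_moves(motion=[[-1, 0, 0, 0.1, 0, 0, 0], [-1, 0, 0, 0.2, 0, 0, 0], [-1, 0, 0, 0.3, 0, 0, 0], [-1, 0, 0, 0.36, 0, 0, 0], [-1, 0, 0, 0.36, 0, 0, 0], [-1, 0, 0, 0.36, 0, 0, 0]])

```text
time: 17.58
tcp_pos: [0.6117, -0.2819, 0.257]
eef_rot: [180.0, 0.2, 153.2]
wrist_force: [-0.5, -0.1, -1.2]
opening: 0.0854
finger_force: 0.0
```

```bash
python3 - <<'E'
from h import *
print(env.get_obs()['tcp_pos'])
P=campose("wrist"); im=look("wrist",["sieve_yellow_center"],"w6.png"); fit("wrist",im,P,'yellow',.124); fit("wrist",im,P,'red')
look("scene",["sieve_yellow_center","sieve_green_center"])
look("wrist",["sieve_yellow_center","sieve_red_center"])
E
```

```text
[ 0.61168466 -0.28186472  0.25698918]
wrist sieve_yellow_center 0.94 [ 0.6102 -0.2842  0.102 ]
yellow outer [252.1 179.8  68.5  71.7] [ 0.6078 -0.2793  0.124 ]
yellow hole [252.2 182.   55.9  59.8] [ 0.6095 -0.2801  0.124 ]
red outer [370.4  86.7  58.1  66.4] [ 0.5941 -0.1434  0.044 ]
red hole [373.6  86.6  46.   51.8] [ 0.5954 -0.1406  0.044 ]
scene sieve_yellow_center 0.81 [ 0.6135 -0.2844  0.1007]
scene sieve_green_center 0.65 [ 0.6143 -0.2838  0.1046]
scene sieve_green_center 0.56 [ 0.6151 -0.2807  0.0654]
wrist sieve_yellow_center 0.6 [ 0.6127 -0.2794  0.1029]
wrist sieve_red_center 0.83 [ 0.6007 -0.1357  0.0244]
```

View pics/w6.png

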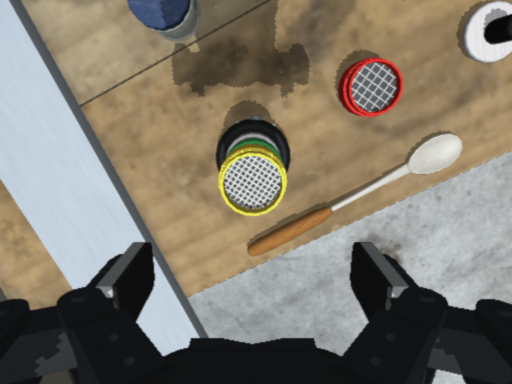

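Yellow is seated on green at (252,182), z 0.102 as expected. Red is next.

Emit:
apply_moves(motion=[[-1, -0.03, 0.1, 0, 0, 0, 0], [-1, -0.03, 0.2, 0, 0, 0, 0], [-1, -0.03, 0.3, 0, 0, 0, 0], [-1, -0.03, 0.36, 0, 0, 0, 0], [-1, -0.03, 0.36, 0, 0, 0, 0], [-1, -0.03, 0.36, 0, 0, 0, 0], [-1, -0.03, 0.36, 0, 0, 0, 0]])

```text
time: 18.57
tcp_pos: [0.5989, -0.1379, 0.2547]
eef_rot: [-180.0, 0.0, 153.2]
wrist_force: [0.7, 0.0, -0.0]
opening: 0.0853
finger_force: 0.0
```

```bash
python3 - <<'E'
from h import *
print(env.get_obs()['tcp_pos'])
for k in range(2): P=campose("wrist"); im=look("wrist",["sieve_red_center"])
fit("wrist",im,P,'red')
E
```

```text
[ 0.59888969 -0.13794359  0.25469239]
wrist sieve_red_center 0.58 [ 0.5971 -0.1346  0.0231]
wrist sieve_red_center 0.81 [ 0.5993 -0.134   0.0245]
red outer [251.4 161.5  53.6  55.7] [ 0.5937 -0.1371  0.044 ]
red hole [251.4 163.2  45.3  46.7] [ 0.5952 -0.1379  0.044 ]
```

Emit:
apply_moves(motion=[[-1, -0.006, 0, -0.1, 0, 0, 0], [-1, -0.006, 0, -0.2, 0, 0, 0], [-1, -0.006, 0, -0.3, 0, 0, 0], [-1, -0.006, 0, -0.4, 0, 0, 0], [-1, -0.006, 0, -0.5, 0, 0, 0], [-1, -0.006, 0, -0.57, 0, 0, 0], [-1, -0.006, 0, -0.57, 0, 0, 0], [-1, -0.006, 0, -0.57, 0, 0, 0], [-1, -0.006, 0, -0.57, 0, 0, 0]])

```text
time: 19.52
tcp_pos: [0.5979, -0.1384, 0.0287]
eef_rot: [180.0, 0.1, 153.2]
wrist_force: [1.2, -0.2, 1.2]
opening: 0.0855
finger_force: 0.0
```

Emit:
apply_moves(motion=[[1, 0, 0, 0, 0, 0, 0], [1, 0, 0, 0, 0, 0, 0], [1, 0, 0, 0, 0, 0, 0], [1, 0, 0, 0, 0, 0, 0], [1, 0, 0, 0, 0, 0, 0], [1, 0, 0, 0, 0, 0, 0], [1, 0, 0, 0, 0, 0, 0], [1, 0, 0, 0, 0, 0, 0]])

```text
time: 20.18
tcp_pos: [0.5982, -0.1376, 0.0293]
eef_rot: [179.9, 0.2, 153.3]
wrist_force: [-2.6, -0.9, 9.1]
opening: 0.0551
finger_force: 62.1
```

Emit:
apply_moves(motion=[[1, 0, 0, 0.1, 0, 0, 0], [1, 0, 0, 0.2, 0, 0, 0], [1, 0, 0, 0.3, 0, 0, 0], [1, 0, 0, 0.4, 0, 0, 0], [1, 0, 0, 0.5, 0, 0, 0], [1, 0, 0, 0.56, 0, 0, 0], [1, 0, 0, 0.56, 0, 0, 0]])

```text
time: 20.77
tcp_pos: [0.599, -0.1384, 0.2587]
eef_rot: [179.8, 0.6, 153.2]
wrist_force: [1.0, 1.0, -0.4]
opening: 0.0552
finger_force: 64.0
```

Emit:
apply_moves(motion=[[1, 0.03, -0.1, 0, 0, 0, 0], [1, 0.03, -0.2, 0, 0, 0, 0], [1, 0.03, -0.3, 0, 0, 0, 0], [1, 0.03, -0.355, 0, 0, 0, 0], [1, 0.03, -0.355, 0, 0, 0, 0], [1, 0.03, -0.355, 0, 0, 0, 0], [1, 0.03, -0.355, 0, 0, 0, 0]])

```text
time: 21.35
tcp_pos: [0.6088, -0.2784, 0.2506]
eef_rot: [180.0, -0.0, 153.3]
wrist_force: [-0.5, -0.1, -0.4]
opening: 0.055
finger_force: 64.0
```

```bash
python3 - <<'E'
from h import *
print(env.get_obs()['tcp_pos'])
for c in ("scene","wrist"): look(c,["sieve_yellow_center","sieve_red_center"])
E
```

```text
[ 0.60882111 -0.27840647  0.25060166]
scene sieve_yellow_center 0.76 [ 0.6125 -0.2817  0.1034]
scene sieve_red_center 0.78 [ 0.6116 -0.2751  0.2466]
scene sieve_red_center 0.28 [ 0.4428 -0.2806  0.032 ]
wrist sieve_yellow_center 0.64 [ 0.6107 -0.2825  0.1057]
wrist sieve_red_center 0.69 [ 0.4395 -0.2877  0.0318]
wrist sieve_red_center 0.64 [ 0.61   -0.2739  0.2465]
```

Emit:
apply_moves(motion=[[1, 0.005, -0.005, -0.08, 0, 0, 0], [1, 0.005, -0.005, -0.16, 0, 0, 0], [1, 0.005, -0.005, -0.22, 0, 0, 0], [1, 0.005, -0.005, -0.22, 0, 0, 0], [1, 0.005, -0.005, -0.22, 0, 0, 0], [1, 0.005, -0.005, -0.22, 0, 0, 0]])

```text
time: 22.15
tcp_pos: [0.6115, -0.2815, 0.1647]
eef_rot: [-180.0, 0.1, 153.3]
wrist_force: [0.1, 0.0, 0.6]
opening: 0.055
finger_force: 64.1
```

Emit:
apply_moves(motion=[[1, 0, 0, -0.015, 0, 0, 0], [1, 0, 0, -0.03, 0, 0, 0], [1, 0, 0, -0.04, 0, 0, 0], [1, 0, 0, -0.04, 0, 0, 0], [1, 0, 0, -0.04, 0, 0, 0]])

```text
time: 22.57
tcp_pos: [0.6105, -0.2811, 0.1465]
eef_rot: [-180.0, -0.0, 153.3]
wrist_force: [0.7, 0.0, -0.1]
opening: 0.055
finger_force: 64.1
```

Emit:
apply_moves(motion=[[1, 0, 0, -0.004, 0, 0, 0], [1, 0, 0, -0.004, 0, 0, 0], [1, 0, 0, -0.004, 0, 0, 0], [-1, 0, 0, -0.004, 0, 0, 0], [-1, 0, 0, -0.004, 0, 0, 0], [-1, 0, 0, -0.004, 0, 0, 0], [-1, 0, 0, -0.004, 0, 0, 0], [-1, 0, 0, -0.004, 0, 0, 0], [-1, 0, 0, -0.004, 0, 0, 0], [-1, 0, 0, -0.004, 0, 0, 0]])

```text
time: 23.4
tcp_pos: [0.6107, -0.2812, 0.1451]
eef_rot: [-180.0, -0.0, 153.3]
wrist_force: [0.1, 0.2, 0.2]
opening: 0.0854
finger_force: 0.0
```

Emit:
apply_moves(motion=[[-1, 0, 0, 0.1, 0, 0, 0], [-1, 0, 0, 0.2, 0, 0, 0], [-1, 0, 0, 0.3, 0, 0, 0], [-1, 0, 0, 0.36, 0, 0, 0], [-1, 0, 0, 0.36, 0, 0, 0], [-1, 0, 0, 0.36, 0, 0, 0]])

```text
time: 23.9
tcp_pos: [0.6112, -0.2818, 0.2912]
eef_rot: [180.0, 0.2, 153.2]
wrist_force: [0.2, 0.1, -0.9]
opening: 0.0853
finger_force: 0.0
```

```bash
python3 - <<'E'
from h import *
print(env.get_obs()['tcp_pos'])
P=campose("wrist"); im=look("wrist",["sieve_red_center"],"w7.png"); fit("wrist",im,P,'red',.159)
look("scene",["sieve_red_center","sieve_yellow_center","sieve_green_center","lid_knob"])
look("wrist",["sieve_red_center"])
E
```

```text
[ 0.61116357 -0.2818413   0.29119507]
wrist sieve_red_center 0.77 [ 0.6127 -0.2806  0.1363]
red outer [252.2 178.8  68.6  71.5] [ 0.6064 -0.2788  0.159 ]
red hole [252.2 181.1  55.6  59.3] [ 0.6081 -0.2796  0.159 ]
scene sieve_yellow_center 0.7 [ 0.6111 -0.2826  0.1004]
scene sieve_green_center 0.69 [ 0.6131 -0.281   0.0671]
scene lid_knob 0.7 [ 6.053e-01 -3.000e-04  3.930e-02]
wrist sieve_red_center 0.85 [ 0.6096 -0.276   0.1392]
```

View pics/w7.png

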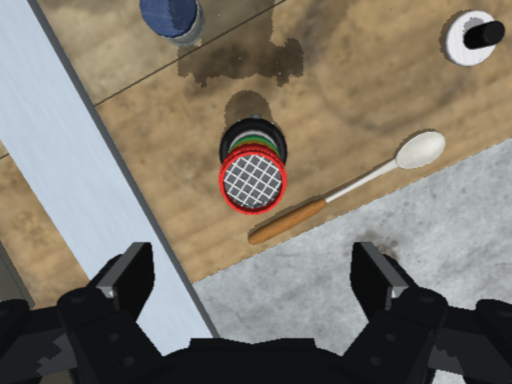

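Red is seated squarely at (252,181), z about 0.137. The lid is next.

Emit:
apply_moves(motion=[[-1, 0, 0.1, 0, 0, 0, 0], [-1, -0.018, 0.2, 0, 0, 0, 0], [-1, -0.018, 0.3, 0, 0, 0, 0], [-1, -0.018, 0.4, 0, 0, 0, 0], [-1, -0.018, 0.5, 0, 0, 0, 0], [-1, -0.018, 0.6, -0.05, 0, 0, 0], [-1, -0.018, 0.695, -0.1, 0, 0, 0], [-1, -0.018, 0.695, -0.1, 0, 0, 0], [-1, -0.018, 0.695, -0.1, 0, 0, 0], [-1, -0.018, 0.695, -0.1, 0, 0, 0]])

```text
time: 25.18
tcp_pos: [0.6033, -0.0031, 0.2489]
eef_rot: [-180.0, -0.0, 153.3]
wrist_force: [-0.4, -1.1, 0.8]
opening: 0.0852
finger_force: 0.0
```

```bash
python3 - <<'E'
from h import *
print(env.get_obs()['tcp_pos'])
for k in range(3): P=campose("wrist"); im=look("wrist",["lid_knob"])
g=cv2.cvtColor(im,cv2.COLOR_BGR2GRAY)[90:240,180:330]
c=max(cv2.findContours((g<45).astype(np.uint8),0,1)[0],key=len); print(c.min(0)+[180,90],c.max(0)+[180,90])
hsv=cv2.cvtColor(im,cv2.COLOR_BGR2HSV)[90:240,180:330]
m=((hsv[...,1]<40)&(hsv[...,2]>170)).astype(np.uint8); c=max(cv2.findContours(m,0,1)[0],key=len); (u,v),ax,_=cv2.fitEllipse(cv2.convexHull(c)); print(u+180,v+90,ax,ray("wrist",P,u+180,v+90,.016))
cv2.imwrite("pics/w8.png",cv2.resize(im[90:240,180:330],None,fx=4,fy=4))
E
```

```text
[ 0.60331115 -0.0030885   0.24889789]
wrist lid_knob 0.73 [ 0.6029 -0.0039  0.0367]
wrist lid_knob 0.91 [ 0.6022 -0.0065  0.0396]
wrist lid_knob 0.65 [ 0.6025 -0.0094  0.0358]
[[244 153]] [[264 174]]
253.85145568847656 161.31243896484375 (50.299156188964844, 51.05341720581055) [ 0.60388853 -0.0025631   0.016     ]
```

View pics/w8.png

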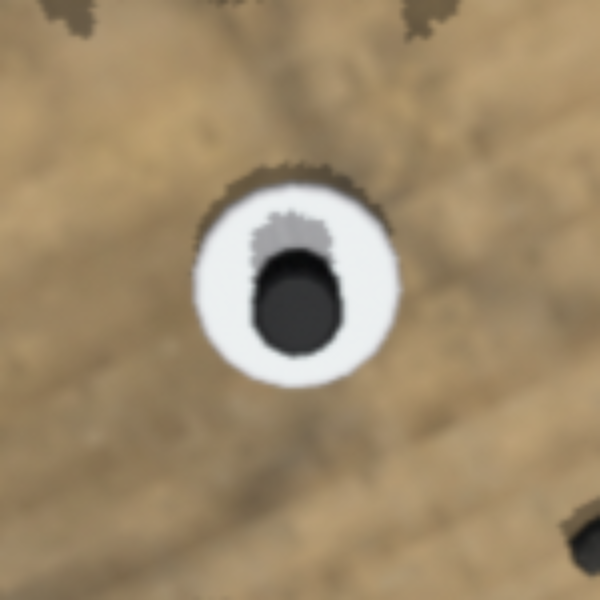

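The crop shows the lid disc centred at (254,161), with the knob top at (254,168).

Emit:
apply_moves(motion=[[-1, 0.002, 0, -0.1, 0, 0, 0], [-1, 0.002, 0, -0.2, 0, 0, 0], [-1, 0.002, 0, -0.3, 0, 0, 0], [-1, 0.002, 0, -0.4, 0, 0, 0], [-1, 0.002, 0, -0.48, 0, 0, 0], [-1, 0.002, 0, -0.52, 0, 0, 0], [-1, 0.002, 0, -0.52, 0, 0, 0], [-1, 0.002, 0, -0.52, 0, 0, 0], [-1, 0.002, 0, -0.52, 0, 0, 0]])

```text
time: 26.23
tcp_pos: [0.6056, -0.0038, 0.0429]
eef_rot: [179.9, 0.1, 153.2]
wrist_force: [0.7, 0.5, 0.7]
opening: 0.0852
finger_force: 0.0
```

Emit:
apply_moves(motion=[[1, 0, 0, 0, 0, 0, 0], [1, 0, 0, 0, 0, 0, 0], [1, 0, 0, 0, 0, 0, 0], [1, 0, 0, 0, 0, 0, 0], [1, 0, 0, 0, 0, 0, 0], [1, 0, 0, 0, 0, 0, 0], [1, 0, 0, 0, 0, 0, 0], [1, 0, 0, 0, 0, 0, 0], [1, 0, 0, 0, 0, 0, 0], [1, 0, 0, 0, 0, 0, 0]])

```text
time: 27.07
tcp_pos: [0.6046, -0.0032, 0.0417]
eef_rot: [180.0, 0.0, 153.3]
wrist_force: [-2.0, -0.6, 6.4]
opening: 0.022
finger_force: 59.1
```

Emit:
apply_moves(motion=[[1, 0, 0, 0.1, 0, 0, 0], [1, 0, 0, 0.2, 0, 0, 0], [1, 0, 0, 0.3, 0, 0, 0], [1, 0, 0, 0.4, 0, 0, 0], [1, 0, 0, 0.5, 0, 0, 0], [1, 0, 0, 0.6, 0, 0, 0], [1, 0, 0, 0.64, 0, 0, 0], [1, 0, 0, 0.64, 0, 0, 0]])

```text
time: 27.73
tcp_pos: [0.6059, -0.0037, 0.3023]
eef_rot: [179.8, 0.4, 153.2]
wrist_force: [0.8, -0.6, -1.7]
opening: 0.0221
finger_force: 59.3
```

Emit:
apply_moves(motion=[[1, 0.015, -0.1, 0, 0, 0, 0], [1, 0.015, -0.2, 0, 0, 0, 0], [1, 0.015, -0.3, 0, 0, 0, 0], [1, 0.015, -0.4, 0, 0, 0, 0], [1, 0.015, -0.5, 0, 0, 0, 0], [1, 0.015, -0.6, 0, 0, 0, 0], [1, 0.015, -0.69, 0, 0, 0, 0], [1, 0.015, -0.69, 0, 0, 0, 0], [1, 0.015, -0.69, 0, 0, 0, 0], [1, 0.015, -0.69, 0, 0, 0, 0]])

```text
time: 28.57
tcp_pos: [0.61, -0.279, 0.2954]
eef_rot: [180.0, -0.1, 153.2]
wrist_force: [-0.1, 1.1, -1.6]
opening: 0.022
finger_force: 59.2
```

```bash
python3 - <<'E'
from h import *
print(env.get_obs()['tcp_pos'])
look("wrist",["lid_knob"],"w9.png"); look("scene",["lid_knob","sieve_red_center"])
E
```

```text
[ 0.6100283  -0.27896563  0.29536157]
wrist lid_knob 0.61 [ 0.6079 -0.2798  0.2922]
scene lid_knob 0.68 [ 0.6125 -0.2775  0.2934]
scene sieve_red_center 0.88 [ 0.614  -0.2784  0.1385]
scene sieve_red_center 0.43 [ 0.4416 -0.2807  0.0356]
```

View pics/w9.png

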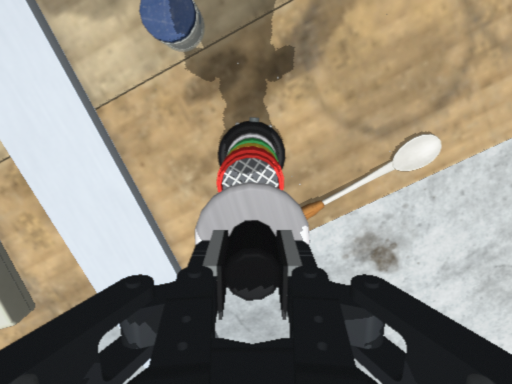

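The lid hangs level and centred (knob at 252,262). I lower it onto red.

Emit:
apply_moves(motion=[[1, 0.002, -0.004, -0.07, 0, 0, 0], [1, 0.002, -0.004, -0.14, 0, 0, 0], [1, 0.002, -0.004, -0.2, 0, 0, 0], [1, 0.002, -0.004, -0.2, 0, 0, 0], [1, 0.002, -0.004, -0.2, 0, 0, 0], [1, 0.002, -0.004, -0.2, 0, 0, 0]])

```text
time: 29.32
tcp_pos: [0.6118, -0.2807, 0.219]
eef_rot: [180.0, 0.1, 153.3]
wrist_force: [-0.5, -1.3, -0.6]
opening: 0.0223
finger_force: 59.3
```

Emit:
apply_moves(motion=[[1, 0, 0, -0.015, 0, 0, 0], [1, 0, 0, -0.03, 0, 0, 0], [1, 0, 0, -0.04, 0, 0, 0], [1, 0, 0, -0.04, 0, 0, 0], [1, 0, 0, -0.04, 0, 0, 0]])

```text
time: 29.73
tcp_pos: [0.611, -0.2807, 0.2009]
eef_rot: [-180.0, -0.0, 153.3]
wrist_force: [0.2, 0.9, -1.2]
opening: 0.0223
finger_force: 59.3
```

Emit:
apply_moves(motion=[[1, 0, 0, -0.01, 0, 0, 0], [1, 0, 0, -0.018, 0, 0, 0], [1, 0, 0, -0.018, 0, 0, 0], [1, 0, 0, -0.018, 0, 0, 0]])

```text
time: 30.07
tcp_pos: [0.6109, -0.2807, 0.1935]
eef_rot: [-180.0, -0.0, 153.3]
wrist_force: [-0.2, 0.6, -1.5]
opening: 0.0227
finger_force: 59.3
```

Emit:
apply_moves(motion=[[-1, 0, 0, 0, 0, 0, 0], [-1, 0, 0, 0, 0, 0, 0], [-1, 0, 0, 0, 0, 0, 0], [-1, 0, 0, 0, 0, 0, 0], [-1, 0, 0, 0, 0, 0, 0], [-1, 0, 0, 0, 0, 0, 0], [-1, 0, 0, 0, 0, 0, 0], [-1, 0, 0, 0, 0, 0, 0]])

```text
time: 30.73
tcp_pos: [0.6111, -0.2808, 0.1939]
eef_rot: [-180.0, -0.0, 153.3]
wrist_force: [0.4, 0.8, 0.2]
opening: 0.0853
finger_force: 0.0
```

Emit:
apply_moves(motion=[[-1, 0, 0, 0.1, 0, 0, 0], [-1, 0, 0, 0.2, 0, 0, 0], [-1, 0, 0, 0.3, 0, 0, 0], [-1, 0, 0, 0.3, 0, 0, 0], [-1, 0, 0, 0.3, 0, 0, 0]])

```text
time: 31.15
tcp_pos: [0.6118, -0.2818, 0.3174]
eef_rot: [180.0, 0.3, 153.2]
wrist_force: [-0.3, -0.1, -1.1]
opening: 0.0854
finger_force: 0.0
```

```bash
python3 - <<'E'
from h import *
print(env.get_obs()['tcp_pos'])
look("wrist",["lid_knob"]);look("wrist",["lid_knob"])
im=look("scene",N,"s10.png")
cv2.imwrite("pics/s10c.png",cv2.resize(im[170:330,240:440],None,fx=3.5,fy=3.5,interpolation=cv2.INTER_CUBIC))
E
```

```text
[ 0.61177851 -0.28182055  0.31735557]
wrist lid_knob 0.86 [ 0.612  -0.2833  0.1876]
wrist lid_knob 0.73 [ 0.6089 -0.2828  0.1881]
scene pan_rim 0.59 [ 0.6087 -0.2743  0.0538]
scene sieve_green_center 0.62 [ 0.6143 -0.2818  0.064 ]
scene sieve_yellow_center 0.82 [ 0.6159 -0.2806  0.1   ]
scene sieve_red_center 0.57 [ 0.6137 -0.2768  0.1392]
scene sieve_white_center 0.74 [ 0.4462 -0.1374  0.0196]
scene lid_knob 0.62 [ 0.6122 -0.2775  0.1862]
scene jar_center 0.86 [ 0.4422 -0.2846  0.0329]
```

View pics/s10c.png

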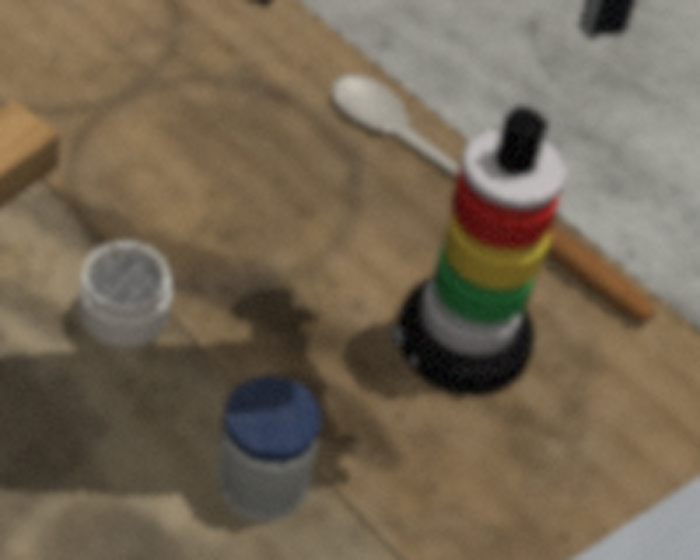

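The picture shows the full stack, straight and closed, with the lid knob at z 0.188. The white sieve and jar have not been disturbed.

```bash
python3 -c "
from cell import env
print(env.hand_in())"
```

```text
the job is handed in; nothing more can be done
None
```

The stack is built on the pan (green, yellow, red, then the lid), and every piece looked seated and level in the last picture; the white sieve and jar look undisturbed, and I handed the job in at about 31 s of the 128 s allowed, with no verdict returned.

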